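Reset a ratchet-propped inspection rest and lay a blank and spacer on it

TASK

The sloping inspection rest stands too steep for the next job: lift its board past the top notch so that the pawl is thrown out, fold it right down flat without letting it fall, so that the pawl comes back in, then raise it to the second notch and let go of it there, all without working the pawl by hand. Then lay the paddle blank and its ring spacer side by side on the board, in either order, each flat on the face with its disc down against the ledge and its tab pointing straight up the slope. Lay them down without dropping them, and leave everything else on the bench alone.

Things in the scene. Friction and masses are not known exactly. Their poses are not given: they have to be found in the camera images.
- board (a joint): Board angle, rad: 0 = flat, grows as the rail is lifted, stop 1.31. Notches 1 to 4 hold it at 0.26, 0.52, 0.79, 1.05; it starts in 3 or 4. Lifting clicks up notch by notch; it settles back into the last one passed. Past 1.26 the pawl is thrown out and the board goes down freely; within 0.04 of flat the pawl is knocked back in. Lift under 1.5 rad/s. 0.9 kg, 4 to 8 N at the rail; falls if let go.
- pawl (a joint): Angle, rad, of the brass pawl with a yellow ball weight, at the rest's left side (+y): about 0 to 0.2 = leaning in on the notched quadrant (working), 0.72 = fallen outwards (thrown out). The board alone works it: do not touch it.
- hinge_mid (a point): Middle of the board's hinge line, 125 mm above the bench, at the near edge of the blue stand (which does not move). x points level from the hinge towards the rail side, y along the hinge, z up. The stand's base plate reaches 220 mm in x and 135 mm either side; quadrant and pawl reach 185 mm to +y. Beyond the stand are two fixed blue bins, 100 mm high.
- rail_mid (a point): Middle of the steel lifting rail at the board's free edge: round bar 16 mm thick, 200 mm long along y, 212 mm from the hinge line (5 mm above its plane). Its arms are 92 mm either side of the middle; between bar and board edge is a clear gap of 39 mm for a finger. The bar may turn between the fingers. x points up the slope, z square out of the board's face.
- ledge_mid (a point): On the board's upper face at the foot of the ledge, half-way along: 8 mm from the hinge line, 10 mm above it. x up the slope, y along the ledge, z square out of the face (face at z = 0, x 0 to 157 mm, y 130 mm either side). The ledge is a lip 20 mm high, its face at x = 0. The board is 10 mm thick.
- blank_disc (a point): Centre (half-way up) of the disc of the paddle blank: a solid steel disc, 64 mm across and 8 mm thick, with a flat tab 25 mm wide, 8 mm thick and 70 mm long on one side; 134 mm long in all, about 0.3 kg, lying flat on the bench. x points from the disc along the tab, z square to the disc.
- blank_grip (a point): Grip point of the paddle blank: half-way up the tab, 46 mm from the disc's centre, near its balance point; grip here across the tab's 25 mm width (y). Axes as blank_disc.
- spacer_disc (a point): Centre (half-way up) of the disc of the ring spacer: a steel ring with a 36 mm hole, 64 mm across and 8 mm thick, with a flat tab 25 mm wide, 8 mm thick and 70 mm long on one side; 134 mm long in all, about 0.24 kg, lying flat on the bench. x points from the disc along the tab, z square to the disc.
- spacer_grip (a point): Grip point of the ring spacer: half-way up the tab, 46 mm from the disc's centre, near its balance point; grip here across the tab's 25 mm width (y). Axes as spacer_disc.
- ball_valve: Bystander: small two-piece stainless ball valve with a blue lever, 72 mm long; origin under its centre, on the bench. Leave alone.
- flange: Bystander: loose slip-on flange lying flat, 115 mm across, 28 mm high; origin under its centre, on the bench. Leave alone.
- flange_pile: Bystander: pile of three flanges, 130 mm across, 91 mm high; origin under its centre, on the bench. Leave alone.
- carton: Bystander: small cardboard box 130 x 100 x 75 mm; origin under its centre, on the bench. Leave alone.
- tape_roll: Bystander: roll of brown packing tape lying flat, 100 mm across, 48 mm high; origin under its centre, on the bench. Leave alone.
- caliper: Bystander: sliding caliper with a black slide, 200 mm long, lying flat; origin under its centre, on the bench. Leave alone.
- spanner: Bystander: steel spanner, 190 mm long, lying flat; origin under its centre, on the bench. Leave alone.
Things that resemble listed ones, but are neither listed nor needed, are in the scene too. Leave any purple look-alike of the part that bears spacer_disc alone. Leave any orange look-alike of the part that bears blank_disc alone.

How it is judged:
On the way, in this order (a step that is already met when the one before it is completed fails the run):
1. the board lifted past its top notch, the pawl thrown out (value of joint board above 1.15 rad and value of joint pawl above 0.4 rad).
2. the board folded down flat, the pawl back in (value of joint board below 0.06 rad and value of joint pawl below 0.2 rad), for 0.1 s.
3. the board raised, resting in its second notch and let go (value of joint board between 0.49 and 0.57 rad and value of joint pawl below 0.2 rad and contact force between board and the fingers below 0.3 N and velocity of joint board below 0.05 rad/s), for 0.2 s.
4. the first of the two parts laid on the board against the ledge and let go (value of joint board between 0.49 and 0.57 rad and value of joint pawl below 0.2 rad and ((x of blank_disc in the frame of ledge_mid between 0.026 and 0.047 m and y of blank_disc in the frame of ledge_mid between -0.1 and 0.1 m and z of blank_disc in the frame of ledge_mid between 0 and 0.01 m and angle between the z axis of blank_disc and the z axis of ledge_mid, either way round below 0.12 rad and angle between the x axis of blank_disc and the x axis of ledge_mid, either way round below 0.4 rad and x of blank_grip in the frame of ledge_mid above 0.06 m and contact force between the fingers and blank below 0.2 N) or (x of spacer_disc in the frame of ledge_mid between 0.026 and 0.047 m and y of spacer_disc in the frame of ledge_mid between -0.1 and 0.1 m and z of spacer_disc in the frame of ledge_mid between 0 and 0.01 m and angle between the z axis of spacer_disc and the z axis of ledge_mid, either way round below 0.12 rad and angle between the x axis of spacer_disc and the x axis of ledge_mid, either way round below 0.4 rad and x of spacer_grip in the frame of ledge_mid above 0.06 m and contact force between the fingers and spacer below 0.2 N))), for 0.2 s.
At the end, for the whole second after the job is handed in: The board rests in its second notch (0.49-0.57 rad), pawl in. Blank and spacer lie flat on it (0.12 rad), disc centres within 100 mm of the ledge's middle, disc edges within 15 mm of the ledge, tabs up the slope (0.4 rad), at rest (value of joint board between 0.49 and 0.57 rad and value of joint pawl below 0.2 rad and x of blank_disc in the frame of ledge_mid between 0.026 and 0.047 m and y of blank_disc in the frame of ledge_mid between -0.1 and 0.1 m and z of blank_disc in the frame of ledge_mid between 0 and 0.01 m and angle between the z axis of each of blank_disc, spacer_disc and the z axis of ledge_mid, either way round below 0.12 rad and angle between the x axis of each of blank_disc, spacer_disc and the x axis of ledge_mid, either way round below 0.4 rad and x of each of blank_grip, spacer_grip in the frame of ledge_mid above 0.06 m and x of spacer_disc in the frame of ledge_mid between 0.026 and 0.047 m and y of spacer_disc in the frame of ledge_mid between -0.1 and 0.1 m and z of spacer_disc in the frame of ledge_mid between 0 and 0.01 m and linear speed of each of blank, spacer below 0.02 m/s); the robot touches nothing.
It fails at once if the blank dropped: it falls or slides freely faster than 0.6 m/s (linear speed of blank above 0.6 m/s and contact force between the fingers and blank below 0.1 N).
It fails at once if the spacer dropped: it falls or slides freely faster than 0.6 m/s (linear speed of spacer above 0.6 m/s and contact force between the fingers and spacer below 0.1 N).
It fails at once if the pawl worked by hand (contact force between the fingers and pawl above 0.5 N).
It fails at once if the board let fall: out of the fingers, it comes down faster than 1.2 rad/s below the second notch (velocity of joint board below -1.2 rad/s and value of joint board below 0.45 rad and contact force between board and the fingers below 0.1 N).
It fails at once if a bystander on the bench pushed more than 30 mm (distance of any of ball_valve, flange, flange_pile, carton, tape_roll, caliper, spanner from where it was at the start of the episode above 0.03 m).
It also fails if it takes over 72 s, if anything falls off the work surface, if the arm or the gripper's body presses on something with over 40 N, if the wrist force passes 120 N, or if a joint passes its speed limit or range.

ROBOT

A 7-joint arm with a two-finger parallel gripper is mounted at the origin on the work surface. World frame = base frame: x ahead of the robot, y to its left, z up, the work surface at z = 0. Lengths are in m, angles in rad, forces in N, time in s.
With the tool pointing down it reaches from about 0.4 to 0.875 m from the base axis. Payload 19.3 kg.
Tool frame: the origin (TCP) lies on the centre line of the jaws, within the pads' length; the fingertips stand tip_extent ahead of it and the grasp point (between the pads) lies 3 mm ahead of it (tip_extent is the distance from the TCP to the fingertips, in m); z points along the fingers, y is the direction in which the jaws open and shut (so a half turn about z gives the same grasp; the last joint's range is limited). The gripper opens to 85 mm and grips with 20 to 120 N. Pads are 22 mm wide; open, the fingers measure 114 mm over their backs; the gripper's body (76 mm by 85 mm) begins 54 mm behind the grasp point. The pads swing forward as they close: fully open they stand 13 mm farther back than shut.
Start: joints at [-1.313, 0.521, -0.036, 1.599, 0.021, 1.021, -0.113], TCP at [0.201, 0.592, 0.253] pointing down, gripper open.
Joint ranges: [-2.91, 2.91], [-0.3, 2.13], [-1.5, 1.42], [0.17, 2.43], [-1.26, 4.41], [0.16, 1.93], [-2.52, 2.52]. Speed limits (rad/s): [1.89, 1.89, 2.39, 2.39, 3.01, 3.01, 3.01].

INTERFACE

Orientations are given as a 3x3 rotation matrix whose columns are the frame's x, y, z axes.
In Python, from cell import * gives the robot as it stands.
- The arm moves only by the tool carry_out, never from a script. Its arguments are lists of equal length, an entry for each row: "travel": the shift along the world's x, y, z in mm, a list of three; "yaw": the turn about the world's z in rad. In form: {"travel": [[x, y, z], ...], "yaw": [yaw, ...]}. A call has 1 to 20 rows; each row is the pose to reach, as a shift and turn from the pose commanded when the call began; what a row does not reach only later rows make up. A row lasts 1/12 s, in which the tool goes at most 41.7 mm and 7.16 degrees, less where a joint would pass 70% of its speed; a pose out of reach is approached as far as the arm can. A call with a gripper value outside its range is refused whole. "hand" is the opening in per cent of the stroke, from 0 (shut) to 100 (fully open), set as the call begins (left out, the last holds). The fingers move at their own pace and stop on an object; the grip force is fixed at half the most. Time passes only in rows, so rows that repeat a pose let the fingers close. It gives the time, the measured TCP pose, the force and the opening at its end, in the units of the state.
- observe(): the state, without advancing time (a new reading comes with each control period).
- capture(name): name is "scene" or "top" or "wrist"; returns the picture (400x640x3 uint8, blue, green, red); there is no depth.
- camera_params(name): a dict with "fov_y" (degrees; the focal length in pixels is half the picture's height over the tangent of half this angle, whatever the lens; pixels are square), "cx", "cy" (the principal point, pixels), "position" and "attitude" of the camera in the world; the wrist camera has in their place "mount" (4x4, takes a point from camera to tool coordinates, whose origin is the TCP and whose axes are the flange's). Camera axes: x right, y up, looking along -z (the intrinsics and any distortion apply to the point x, -y, -z); pixel columns grow to the right and rows downward; lengths in m; the calibration is good to about 2 mm. A picture is of the moment at which its call begins: read the wrist's pose just before it. camera_params takes no time and is no camera call.
- sign_off(): hands the job in, once; it reports no verdict.
Trained networks look in the newest picture that a camera, given by its name, has taken for a name from the list of things; names that differ only in an ending like _2 or _b are one class to them, and where a whole thing is asked for, a point or a joint stands for the part that bears it (a point fixed in the world has none). Each returns a list of dicts, best first, with "conf" (0 to 1); they miss things now and then, are a little off and sometimes report something else, mostly with a low value. They report only what shows in the picture. A call takes as long as a camera call. They do not tell look-alikes from the thing itself.
- search_frame(name, camera): "box" ([centre column, centre row, width, height] in pixels, round what is visible of it).
The state is a dict: "t": time; "joint_pos": joint angles; "joint_vel": joint speeds; "joint_torque": joint torques, N m; "tcp_pos": TCP position; "orientation": TCP orientation; "ft_force": force on the tool from outside, world axes, zero at the start; "ft_torque": the same for the moment, N m; "grip_width": finger opening in m.
Only numpy, scipy, OpenCV 4.12 (cv2) and the standard library are available. Lean on these libraries where they do the work, as an engineer would, in place of code of your own. Each camera call takes 0.05 s, during which the arm holds its last target. There are 200 camera calls.

## Working session

There is one attempt and no reset: what is moved stays moved. The work goes in short steps, Python scripts to look and compute and a tool call to move; the robot and the scene stay as the last step left them, time stands still between calls to the robot, and variables do not carry over. Pictures are saved under pics/ and viewed, about 8 in all and at most 12, crops included, and the job is handed in when it is done.

Besides the shell and the picture viewer there is one more tool, called after ">>>" as name(argument=value, ...) on one line, values as JSON. carry_out: Moves the arm, as the interface text tells. Its arguments: {"type":"object","properties":{"travel":{"type":"array"},"yaw":{"type":"array"},"hand":{"type":"number"}},"required":["travel","yaw"]}

```bash
mkdir -p pics; python3 - <<'E'
from cell import *
import cv2,numpy as np
s=observe();print({k:np.round(v,3).tolist() for k,v in s.items()})
for n in("scene","top"):
    im=capture(n);cv2.imwrite(f"pics/{n}0.png",im);print(n,camera_params(n))
    for o in("board","blank_disc","spacer_disc","pawl"):
        for d in search_frame(o,n)[:4]:print(o,np.round(d["box"]),round(d["conf"],2))
print(camera_params("wrist"))
E
```

```text
{'t': 0.0, 'joint_pos': [-1.313, 0.522, -0.036, 1.6, 0.021, 1.021, -0.113], 'joint_vel': [0.001, 0.002, -0.001, 0.0, 0.001, -0.001, -0.001], 'joint_torque': [0.001, -92.709, 1.98, -36.991, 0.018, 0.008, -0.0], 'tcp_pos': [0.201, 0.591, 0.253], 'orientation': [[-0.947, 0.322, -0.0], [0.322, 0.947, -0.001], [-0.0, -0.001, -1.0]], 'ft_force': [-0.009, 0.026, 0.335], 'ft_torque': [-0.041, -0.031, -0.031], 'grip_width': 0.085}
scene {'fov_y': 56.42077189421451, 'cx': 320.10972579011866, 'cy': 199.76174903483073, 'position': array([1.23987164, 0.33692812, 0.94857498]), 'attitude': array([[-0.44433285, -0.65115948,  0.61527201],
       [ 0.89584304, -0.32739897,  0.30045824],
       [ 0.0057932 ,  0.68469062,  0.72881081]])}
board [350. 210. 105.  76.] 0.77
board [203. 230.  26.  19.] 0.27
blank_disc [222. 182.  29.  21.] 0.79
blank_disc [275. 158.  31.  23.] 0.61
spacer_disc [266. 216.  44.  15.] 0.9
spacer_disc [259. 186.  28.  23.] 0.71
spacer_disc [237. 149.  20.  21.] 0.68
pawl [388. 246.  18.  24.] 0.54
top {'fov_y': 48.08007775764412, 'cx': 313.9071861546782, 'cy': 199.03437098383904
[... 276 characters left out ...]
23.  50.] 0.9
blank_disc [362. 258.  41.  22.] 0.78
blank_disc [489. 197.  59.  35.] 0.71
blank_disc [277. 185. 105.  82.] 0.4
spacer_disc [474. 266.  48.  25.] 0.84
spacer_disc [405. 220.  23.  43.] 0.59
pawl [419. 275.  43.  40.] 0.58
pawl [225. 172.  13.  10.] 0.48
{'fov_y': 63.395720616370326, 'cx': 328.0694851288038, 'cy': 200.29817760121057, 'mount': array([[ 7.86521825e-04,  9.61656199e-01,  2.74256697e-01,
         7.02703875e-02],
       [ 9.99999405e-01, -9.63532125e-04,  5.10708711e-04,
         8.75858804e-04],
       [ 7.55381336e-04,  2.74256132e-01, -9.61656385e-01,
        -1.21616304e-01],
       [ 0.00000000e+00,  0.00000000e+00,  0.00000000e+00,
         1.00000000e+00]])}
```

```bash
python3 - <<'E'
import cv2
a=cv2.imread("pics/top0.png")[130:320,200:530];cv2.imwrite("pics/t1.png",cv2.resize(a,(792,456),interpolation=cv2.INTER_CUBIC))
a=cv2.imread("pics/scene0.png")[110:290,170:430];cv2.imwrite("pics/s1.png",cv2.resize(a,(780,540),interpolation=cv2.INTER_CUBIC))
E
```

```text
(no output)
```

View pics/t1.png

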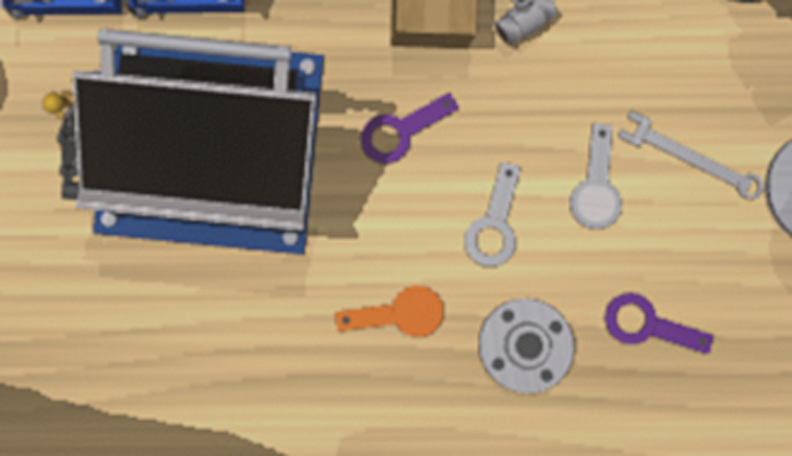

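View pics/s1.png

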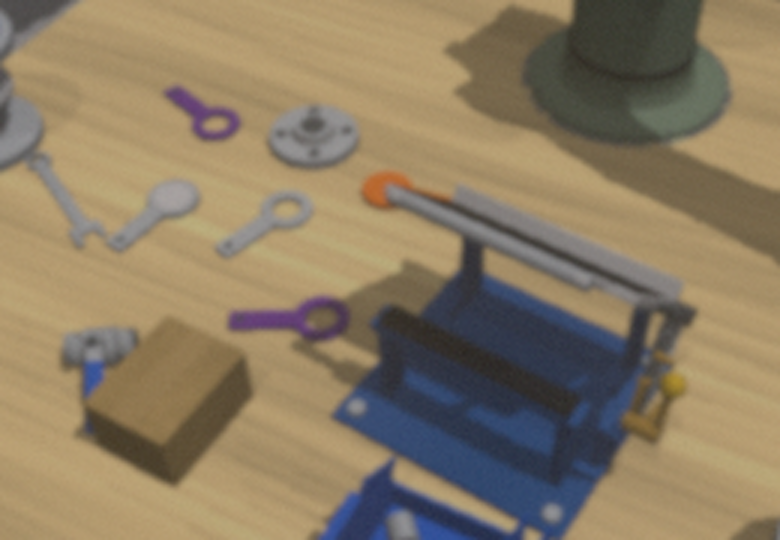

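The top crop shows these candidates:

| Wanted part | Possible match | Pixel in top crop |
|---|---|---|
| Blank | steel solid disc | (596,203) |
| Blank | orange look-alike | (417,311) |
| Spacer | steel ring | (490,243) |
| Spacer | purple ring | (386,138) |
| Spacer | purple ring | (631,318) |

I choose the two steel parts. The rail ends are at about (100,35) and (290,53), with the pawl ball at (52,102). Next I'll fit the poses.

```bash
cat > h.py <<'E'
from cell import *
import cv2,numpy as np
from scipy.optimize import least_squares
def cam(n,s=None):
    p=camera_params(n)
    if n=="wrist":
        R0,t0=np.array(s["orientation"]),np.array(s["tcp_pos"]);M=np.array(p["mount"])
        R,t=R0@M[:3,:3],t0+R0@M[:3,3]
    else: R,t=np.array(p["attitude"]),np.array(p["position"])
    return R,t,200/np.tan(np.radians(p["fov_y"]/2)),p["cx"],p["cy"]
def proj(c,P):
    R,t,f,cx,cy=c;q=(np.atleast_2d(P)-t)@R
    return np.c_[cx-f*q[:,0]/q[:,2],cy+f*q[:,1]/q[:,2]]
def onplane(c,uv,z):
    R,t,f,cx,cy=c;uv=np.atleast_2d(uv)
    d=np.c_[(uv[:,0]-cx)/f,-(uv[:,1]-cy)/f,-np.ones(len(uv))]@R.T
    return t+d*((z-t[2])/d[:,2])[:,None]
def stand(p):  # hx,hy,yaw,theta -> hinge frame R, board R, hinge pos
    c,s=np.cos(p[2]),np.sin(p[2]);H=np.array([[c,-s,0],[s,c,0],[0,0,1.]])
    a,b=np.cos(p[3]),np.sin(p[3]);B=H@np.array([[a,0,-b],[0,1,0],[b,0,a]])
    return H,B,np.array([p[0],p[1],.125])
E
python3 - <<'E'
from h import *
import cell; print([n for n in dir(cell) if n[0]!='_'])
ct,cs=cam("top"),cam("scene")
T=lambda u:np.array(u)/2.4+[200,130]
S=lambda u:np.array(u)/3.+[170,110]
# board-frame pts (from hinge), top px
bp=np.array([[.212,.1,.005],[.212,-.1,.005],[.165,.13,.01],[.165,-.13,.01]])
bt=T([[100,35],[290,53],[76,75],[316,95]])
sp=np.array([[.212,-.1,.005],[.212,.1,.005]]); ss=S([[390,192],[592,284]])
base=np.array([[.22,-.135,-.117]]);bb=T([[324,57]]);bs=S([[333,413]])
def res(p):
    H,B,h=stand(p)
    return np.r_[proj(ct,h+bp@B.T)-bt,proj(cs,h+sp@B.T)-ss,proj(ct,h+base@H.T)-bb,proj(cs,h+base@H.T)-bs].ravel()
for t0 in(.79,1.05):
    r=least_squares(res,[.5,.1,0,t0],loss="soft_l1");print(np.round(r.x,4),r.cost);print(np.round(r.fun.reshape(-1,2),1).tolist())
P=T([[596,203],[600,133],[490,243],[509,170]])
w=onplane(ct,P,.008);print(np.round(w,3));
w2=onplane(cs,S([[173,198],[118,243],[287,210],[226,249]]),.008);print(np.round(w2,3))
E
```

```text
['PlanningError', 'camera_params', 'capture', 'observe', 'search_frame', 'sign_off', 'tip_extent']
[ 0.473   0.0825 -0.1014  0.754 ] 4.690652263256873
[[-0.5, 0.4], [0.1, 0.0], [-2.0, -0.0], [-0.3, 0.8], [-1.1, 0.5], [-1.2, -0.3], [-0.7, -0.8], [-1.0, -1.5]]
[ 0.473   0.0825 -0.1014  0.754 ] 4.690652263256882
[[-0.5, 0.4], [0.1, 0.0], [-2.0, -0.0], [-0.3, 0.8], [-1.1, 0.5], [-1.2, -0.3], [-0.7, -0.8], [-1.0, -1.5]]
[[ 0.484 -0.415  0.008]
 [ 0.573 -0.425  0.008]
 [ 0.435 -0.281  0.008]
 [ 0.527 -0.308  0.008]]
[[ 0.491 -0.408  0.008]
 [ 0.584 -0.419  0.008]
 [ 0.446 -0.272  0.008]
 [ 0.535 -0.3    0.008]]
```

>>> carry_out(travel=[[0, 0, 40], [15, -15, 80], [40, -45, 120], [65, -80, 150], [95, -115, 170], [125, -150, 175], [155, -185, 175], [185, -225, 175], [215, -265, 175], [240, -300, 175], [270, -340, 175], [300, -380, 175], [330, -415, 175], [355, -450, 175], [380, -485, 175], [400, -510, 175], [410, -520, 175], [410, -520, 175], [410, -520, 175]], yaw=[0, -0.1, -0.2, -0.3, -0.4, -0.5, -0.6, -0.7, -0.8, -0.9, -1.0, -1.1, -1.2, -1.3, -1.344, -1.344, -1.344, -1.344, -1.344])

```text
t: 2.08
tcp_pos: [0.6137, 0.065, 0.4279]
orientation: [[0.108, 0.994, 0.001], [0.994, -0.108, -0.003], [-0.003, 0.001, -1.0]]
ft_force: [0.1, -0.3, 0.1]
grip_width: 0.0853
```

```bash
python3 - <<'E'
from h import *
print(tip_extent)
s=observe();im=capture("wrist");cv2.imwrite("pics/w1.png",im)
print(s["t"],s["tcp_pos"],np.round(s["orientation"],3).tolist(),np.round(s["joint_pos"],2))
H,B,h=stand([.473,.0825,-.1014,.77])
c=cam("wrist",s)
print(np.round(proj(c,h+np.array([[.212,.1,.005],[.212,-.1,.005],[.165,.13,.01],[.165,-.13,.01]])@B.T)))
E
```

```text
0.022
2.0833 [0.61374448 0.06497181 0.42791582] [[0.108, 0.994, 0.001], [0.994, -0.108, -0.003], [-0.003, 0.001, -1.0]] [-0.52  0.42  0.49  1.38 -0.19  1.39 -0.14]
[[337.  64.]
 [336. 289.]
 [292.  30.]
 [301. 300.]]
```

View pics/w1.png

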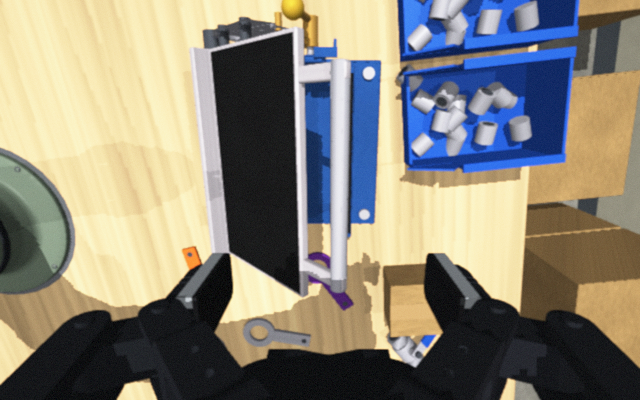

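The wrist picture shows the rail from (341,62) to (338,289), with the board's top-edge corners at (300,30) and (304,296). This matches the fit within a few pixels. I'll refit with these points added.

```bash
python3 - <<'E'
from h import *
ct,cs=cam("top"),cam("scene");s=observe();cw=cam("wrist",s)
T=lambda u:np.array(u)/2.4+[200,130]
S=lambda u:np.array(u)/3.+[170,110]
bp=np.array([[.212,.1,.005],[.212,-.1,.005],[.165,.13,.01],[.165,-.13,.01]])
bt=T([[100,35],[290,53],[76,75],[316,95]])
bw=np.array([[341,62],[338,289],[300,30],[305,296]])
sp=bp[[1,0]]; ss=S([[390,192],[592,284]])
base=np.array([[.22,-.135,-.117]]);bb=T([[324,57]]);bs=S([[333,413]])
b2=np.array([[.22,-.135,-.117],[.22,.135,-.117]]);bw2=np.array([[375,223],[381,61]])
def res(p):
    H,B,h=stand(p)
    return np.r_[proj(ct,h+bp@B.T)-bt,proj(cs,h+sp@B.T)-ss,proj(ct,h+base@H.T)-bb,proj(cs,h+base@H.T)-bs,(proj(cw,h+bp@B.T)-bw)/1.5,(proj(cw,h+b2@H.T)-bw2)/1.5].ravel()
for fix in(None,.79,1.05):
    f=res if fix is None else (lambda p:res(np.r_[p,fix]))
    r=least_squares(f,[.47,.08,-.1,.77][:4 if fix is None else 3],loss="soft_l1");print(np.round(r.x,4),r.cost);print(np.round(r.fun.reshape(-1,2),1).tolist())
    p=r.x if fix is None else np.r_[r.x,fix];H,B,h=stand(p);print(h+B@[.212,0,.005])
E
```

```text
[ 0.475   0.0849 -0.1043  0.7634] 11.259926345360466
[[-1.5, -0.1], [-0.8, -0.2], [-2.9, -0.6], [-1.2, 0.5], [-0.5, 0.5], [-0.5, -0.1], [-1.3, -1.3], [-0.7, -0.9], [0.6, 0.9], [1.3, -0.1], [-2.2, -0.3], [-0.9, 2.0], [-0.6, 1.3], [-0.2, 0.0]]
[0.62392157 0.06934772 0.27518331]
[ 0.4782  0.0849 -0.1058] 15.55947819712448
[[-1.8, -0.2], [-0.9, -0.2], [-3.2, -0.9], [-1.3, 0.4], [-0.3, -0.9], [-0.2, -1.4], [-1.2, -2.2], [-1.3, -0.3], [0.1, 0.4], [0.6, 1.3], [-2.4, -0.9], [-1.2, 3.0], [0.5, 1.3], [1.3, 0.0]]
[0.6230437  0.06952381 0.27911412]
[ 0.5169  0.0786 -0.1129] 135.1354072977168
[[-3.3, -1.8], [-0.0, -1.0], [-3.8, -4.8], [0.1, -2.6], [-0.3, -11.8], [1.0, -12.2], [1.2, -14.1], [-9.8, 7.9], [-3.2, -0.7], [-3.4, 17.1], [-0.4, -3.1], [-0.6, 13.8], [14.8, 2.6], [18.4, 1.7]]
[0.61743996 0.06722349 0.31138158]
```

```bash
python3 - <<'E'
from h import *
cs=cam("scene");s=observe();print(s["t"],s["tcp_pos"],s["orientation"][:,1])
H,B,h=stand([.477,.0849,-.105,.78])
S=lambda u:np.array(u)/3.+[170,110]
for z in(.05,.08,.11):print(z,np.round((onplane(cs,S([[395,315],[575,400]]),z)-h)@H,3).tolist())
E
```

```text
2.1333 [0.612968   0.06686244 0.42779678] [ 9.94278446e-01 -1.06819161e-01  1.98283104e-04]
0.05 [[0.105, -0.131, -0.075], [0.1, 0.082, -0.075]]
0.08 [[0.126, -0.116, -0.045], [0.121, 0.091, -0.045]]
0.11 [[0.147, -0.1, -0.015], [0.142, 0.099, -0.015]]
```

>>> carry_out(travel=[[12, -1, -20], [12, -1, -50], [12, -1, -80], [12, -1, -110], [12, -1, -130], [12, -1, -140], [12, -1, -146], [12, -1, -146], [12, -1, -146]], yaw=[0, 0, 0, 0, 0, 0, 0, 0, 0])

```text
t: 2.88
tcp_pos: [0.6237, 0.0709, 0.2834]
orientation: [[0.101, 0.995, 0.001], [0.995, -0.101, 0.0], [0.0, 0.001, -1.0]]
ft_force: [-0.1, -0.6, 1.0]
grip_width: 0.0856
```

```bash
python3 - <<'E'
from h import *
im=capture("wrist");cv2.imwrite("pics/w2.png",im)
E
```

```text
(no output)
```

View pics/w2.png

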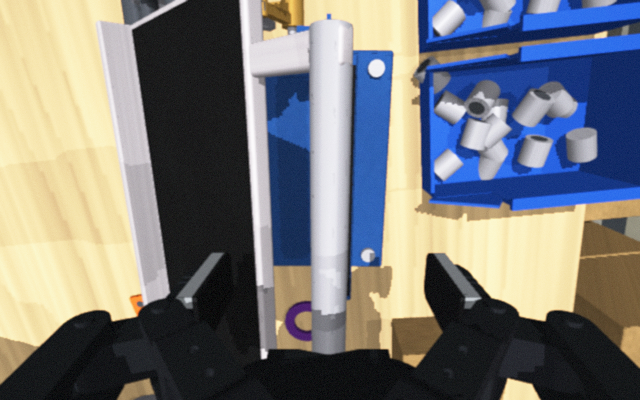

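The rail lies centred between the open jaws at column 330, so I'm closing.

>>> carry_out(travel=[[0, 0, 0], [0, 0, 0], [0, 0, 0], [0, 0, 0], [0, 0, 0], [0, 0, 0], [0, 0, 0], [0, 0, 0]], yaw=[0, 0, 0, 0, 0, 0, 0, 0], hand=0)

```text
t: 3.6
tcp_pos: [0.6237, 0.0707, 0.2826]
orientation: [[0.101, 0.995, 0.001], [0.995, -0.101, 0.0], [0.0, 0.001, -1.0]]
ft_force: [4.7, -0.5, 3.8]
grip_width: 0.0142
```

```bash
python3 - <<'E'
import numpy as np
def P(t): r=212*np.cos(t)-5*np.sin(t); return np.array([r*.9945,-r*.1048,212*np.sin(t)+5*np.cos(t)])
f=lambda a,l:[[int(round(x)) for x in P(t)-P(a)] for t in l]
print(f(.79,np.r_[np.arange(.83,1.28,.04),1.285,1.29,1.29]))
d=np.r_[np.arange(1.25,0.0,-.05)]
print(f(1.29,d[:18]));print(f(1.29,np.r_[d[18:],0,-.01,-.01,-.01,-.01]))
print(f(0,np.r_[np.arange(.05,.62,.05)]))
E
```

```text
[[-6, 1, 6], [-13, 1, 11], [-19, 2, 16], [-26, 3, 21], [-33, 4, 26], [-41, 4, 30], [-48, 5, 34], [-56, 6, 38], [-63, 7, 41], [-71, 7, 45], [-79, 8, 47], [-87, 9, 50], [-90, 10, 51], [-91, 10, 51], [-91, 10, 51]]
[[8, -1, -2], [18, -2, -6], [28, -3, -10], [38, -4, -14], [47, -5, -19], [56, -6, -24], [65, -7, -30], [74, -8, -36], [82, -9, -43], [90, -9, -50], [97, -10, -57], [104, -11, -65], [111, -12, -73], [118, -12, -81], [123, -13, -90], [129, -14, -99], [134, -14, -108], [139, -15, -118]]
[[143, -15, -128], [146, -15, -138], [149, -16, -148], [152, -16, -158], [154, -16, -168], [156, -16, -179], [157, -17, -189], [157, -17, -200], [157, -17, -202], [157, -17, -202], [157, -17, -202], [157, -17, -202]]
[[-1, 0, 11], [-2, 0, 21], [-3, 0, 32], [-5, 1, 42], [-8, 1, 52], [-11, 1, 62], [-14, 2, 72], [-19, 2, 82], [-23, 2, 92], [-28, 3, 101], [-34, 4, 110], [-40, 4, 119]]
```

>>> carry_out(travel=[[-6, 1, 6], [-13, 1, 11], [-19, 2, 16], [-26, 3, 21], [-33, 4, 26], [-41, 4, 30], [-48, 5, 34], [-56, 6, 38], [-63, 7, 41], [-71, 7, 45], [-79, 8, 47], [-87, 9, 50], [-90, 10, 51], [-91, 10, 51], [-91, 10, 51]], yaw=[0, 0, 0, 0, 0, 0, 0, 0, 0, 0, 0, 0, 0, 0, 0])

```text
t: 4.85
tcp_pos: [0.5335, 0.0805, 0.3348]
orientation: [[0.101, 0.995, 0.004], [0.995, -0.101, 0.001], [0.001, 0.004, -1.0]]
ft_force: [6.1, -2.2, 11.9]
grip_width: 0.0139
```

```bash
python3 - <<'E'
from h import *
s=observe();print(s["tcp_pos"],s["ft_force"])
a=capture("scene");a=a[130:290,250:430];b=capture("wrist")
cv2.imwrite("pics/c3.png",np.hstack([cv2.resize(a,(450,400)),cv2.resize(b[:,120:],(350,270)) if 0 else cv2.resize(b[0:400,100:450],(350,400))]))
E
```

```text
[0.53349298 0.08049567 0.33475082] [ 6.14139427 -2.21224466 11.8979336 ]
```

View pics/c3.png

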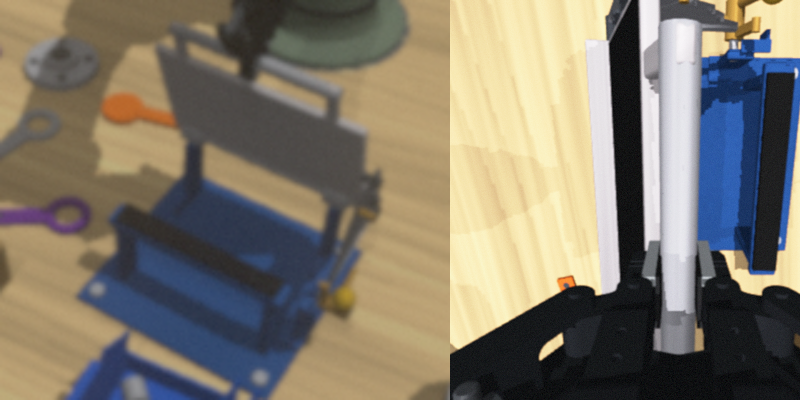

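The ball weight has swung outwards and down, from (395,238) to (387,250) in the full scene picture, so the pawl looks thrown out. I'll fold a little first and check the force.

>>> carry_out(travel=[[8, -1, -2], [18, -2, -6], [28, -3, -10], [38, -4, -14], [47, -5, -19], [56, -6, -24], [65, -7, -30], [65, -7, -30]], yaw=[0, 0, 0, 0, 0, 0, 0, 0])

```text
t: 5.62
tcp_pos: [0.5984, 0.0734, 0.3021]
orientation: [[0.101, 0.995, -0.0], [0.995, -0.101, -0.001], [-0.001, 0.0, -1.0]]
ft_force: [3.6, 0.4, 0.8]
grip_width: 0.0137
```

>>> carry_out(travel=[[9, -1, -6], [17, -2, -13], [25, -2, -20], [32, -3, -27], [39, -4, -35], [46, -5, -43], [53, -5, -51], [58, -6, -60], [64, -7, -69], [69, -7, -78], [74, -8, -88], [78, -8, -98], [81, -8, -108], [84, -9, -118], [87, -9, -128], [89, -9, -138], [91, -9, -149], [92, -10, -159], [92, -10, -166], [92, -10, -170]], yaw=[0, 0, 0, 0, 0, 0, 0, 0, 0, 0, 0, 0, 0, 0, 0, 0, 0, 0, 0, 0])

```text
t: 7.28
tcp_pos: [0.6892, 0.0638, 0.1343]
orientation: [[0.101, 0.995, -0.001], [0.995, -0.101, 0.001], [0.001, -0.001, -1.0]]
ft_force: [-36.1, -1.6, 74.6]
grip_width: 0.0142
```

>>> carry_out(travel=[[0, 0, -2], [0, 0, -3], [0, 0, -3], [0, 0, -3]], yaw=[0, 0, 0, 0])

```text
t: 7.62
tcp_pos: [0.6892, 0.0638, 0.1344]
orientation: [[0.101, 0.995, 0.001], [0.995, -0.101, 0.002], [0.002, 0.0, -1.0]]
ft_force: [-33.6, -1.6, 64.1]
grip_width: 0.0141
```

```bash
python3 - <<'E'
from h import *
s=observe();print(s["tcp_pos"],s["ft_force"])
a=capture("scene");a=a[130:290,250:430]
cv2.imwrite("pics/c4.png",cv2.resize(a,(675,600)))
E
```

```text
[0.68915376 0.06378362 0.13442649] [-33.5738365   -1.61102294  64.07368879]
```

View pics/c4.png

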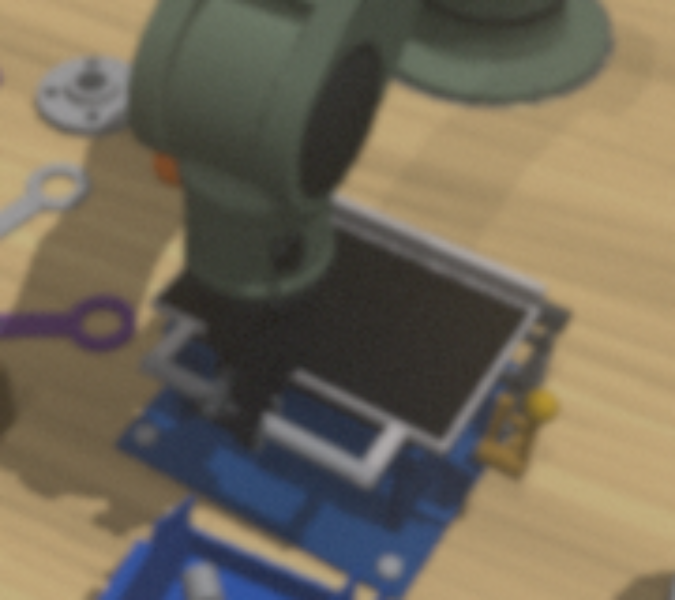

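The ball is back at (395,238), so the board is flat and the pawl is in. Now I'll raise the board to about 0.6 and settle it into notch 2.

>>> carry_out(travel=[[-2, 0, 4], [-3, 0, 10], [-4, 0, 18], [-5, 0, 26], [-6, 0, 36], [-8, 1, 46], [-11, 1, 56], [-14, 1, 66], [-17, 2, 76], [-22, 2, 86], [-26, 2, 96], [-31, 3, 105], [-37, 4, 114], [-42, 4, 122], [-42, 4, 122], [-40, 4, 118], [-36, 4, 112], [-34, 3, 108], [-34, 3, 108]], yaw=[0, 0, 0, 0, 0, 0, 0, 0, 0, 0, 0, 0, 0, 0, 0, 0, 0, 0, 0])

```text
t: 9.25
tcp_pos: [0.6598, 0.0668, 0.2413]
orientation: [[0.101, 0.995, 0.011], [0.995, -0.101, 0.001], [0.002, 0.011, -1.0]]
ft_force: [11.6, -2.6, 25.9]
grip_width: 0.0137
```

>>> carry_out(travel=[[0, 0, 1], [0, 0, 1], [0, 0, 1], [0, 0, 1], [0, 0, 1], [0, 0, 1]], yaw=[0, 0, 0, 0, 0, 0], hand=38)

```text
t: 9.75
tcp_pos: [0.6552, 0.0668, 0.2391]
orientation: [[0.101, 0.995, -0.0], [0.995, -0.101, 0.0], [-0.0, -0.0, -1.0]]
ft_force: [-0.2, 0.8, -0.6]
grip_width: 0.0327
```

>>> carry_out(travel=[[0, 0, 25], [0, 0, 55], [0, 0, 90], [-10, -15, 121], [-28, -45, 130], [-46, -75, 130], [-64, -108, 130], [-82, -142, 130], [-100, -176, 130], [-118, -210, 130], [-136, -244, 130], [-154, -278, 130], [-172, -312, 130], [-190, -346, 130], [-208, -380, 125], [-225, -405, 122], [-235, -417, 120], [-235, -417, 120], [-235, -417, 120], [-235, -417, 120]], yaw=[0, 0, 0, 0, -0.12, -0.24, -0.36, -0.48, -0.6, -0.72, -0.84, -0.96, -1.08, -1.2, -1.32, -1.44, -1.56, -1.58, -1.58, -1.58], hand=60)

```text
t: 11.42
tcp_pos: [0.421, -0.3496, 0.3592]
orientation: [[0.994, -0.107, 0.0], [-0.107, -0.994, 0.0], [0.0, -0.0, -1.0]]
ft_force: [-0.2, 1.1, -0.1]
grip_width: 0.0514
```

```bash
python3 - <<'E'
from h import *
capture("top")
s=observe();im=capture("wrist");cv2.imwrite("pics/w5.png",im)
print(s["t"],s["tcp_pos"],s["orientation"][:,1])
c=cam("wrist",s)
g=cv2.cvtColor(im,cv2.COLOR_BGR2HSV)
m=((g[...,1]<50)&(g[...,2]>90)&(g[...,2]<250)).astype(np.uint8);m=cv2.morphologyEx(m,cv2.MORPH_OPEN,np.ones((3,3)))
n,l,st,ce=cv2.connectedComponentsWithStats(m)
for i in range(1,n):
    if st[i,4]>300:print(i,st[i],np.round(ce[i]))
np.save("pics/l5.npy",l)
E
```

```text
11.4667 [ 0.42109503 -0.34942391  0.35927217] [-1.06135593e-01 -9.94351609e-01 -3.37779173e-04]
1 [ 389   10  133   79 2213] [453.  51.]
2 [ 524   10   89  104 4100] [565.  51.]
3 [ 612   11   28  117 1877] [628.  72.]
4 [ 345   27   46  104 2754] [369.  87.]
5 [ 256   76   44   96 2017] [281. 128.]
14 [   0  115   40   68 1006] [ 17. 162.]
18 [ 605  191   35  160 3765] [627. 283.]
19 [ 278  196   74   70 3475] [314. 229.]
```

View pics/w5.png

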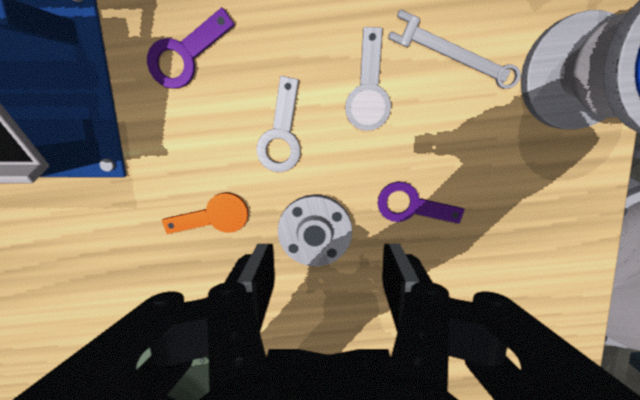

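The wrist view shows the steel blank with its disc at (368,108) and tab end at (372,28), and the steel ring at (278,149) with tab end at (289,78). I'll measure both from their masks and check the board angle in the top view.

```bash
cat >> h.py <<'E'
def fitpart(c,mask,z,hole):
    ys,xs=np.nonzero(mask);q=onplane(c,np.c_[xs,ys],z)[:,:2]
    # template of the part, occupancy matched by distance to outline
    cnt,_=cv2.findContours(mask.astype(np.uint8),cv2.RETR_EXTERNAL,cv2.CHAIN_APPROX_NONE)
    b=onplane(c,max(cnt,key=len)[:,0].astype(float),z)[:,:2]
    m=q.mean(0);w,v=np.linalg.eigh(np.cov((q-m).T));a=v[:,1]
    if a[0]<0:a=-a
    y0=np.arctan2(a[1],a[0]);p0=m-a*.02
    def r(p):
        ca,sa=np.cos(p[2]),np.sin(p[2]);d=b-p[:2];x=d@[ca,sa];y=d@[-sa,ca]
        sd=np.hypot(x,y)-.032
        qx=np.abs(x-.051)-.051;qy=np.abs(y)-.0125
        sb=np.hypot(np.maximum(qx,0),np.maximum(qy,0))+np.minimum(np.maximum(qx,qy),0)
        return np.minimum(sd,sb)+p[3]
    s=least_squares(r,[*p0,y0,0],loss="soft_l1",f_scale=.001);return s.x,np.sqrt(np.mean(s.fun**2))
E
python3 - <<'E'
from h import *
s=observe();c=cam("wrist",s);l=np.load("pics/l5.npy")
for n,i in(("blank",4),("spacer",5)):
    p,e=fitpart(c,l==i,.008,0);print(n,np.round(p,4),e,"grip",p[:2]+.046*np.array([np.cos(p[2]),np.sin(p[2])]))
E
```

```text
blank [ 0.4847 -0.4111 -0.1342  0.0005] 0.00041099692480625106 grip [ 0.53028756 -0.41722135]
spacer [ 0.4384 -0.277  -0.2996  0.0006] 0.0004640247247734656 grip [ 0.48232392 -0.29060553]
```

>>> carry_out(travel=[[20, 20, -30], [40, 40, -70], [55, 55, -110], [61, 59, -150], [61, 59, -190], [61, 59, -225], [61, 59, -260], [61, 59, -285], [61, 59, -305], [61, 59, -320], [61, 59, -329], [61, 59, -334], [61, 59, -334], [61, 59, -334]], yaw=[-0.06, -0.12, -0.19, -0.19, -0.19, -0.19, -0.19, -0.19, -0.19, -0.19, -0.19, -0.19, -0.19, -0.19])

```text
t: 12.68
tcp_pos: [0.4817, -0.2913, 0.0259]
orientation: [[0.955, -0.295, 0.001], [-0.295, -0.955, -0.0], [0.001, -0.0, -1.0]]
ft_force: [-0.2, -0.5, 0.5]
grip_width: 0.0514
```

>>> carry_out(travel=[[0, 0, 0], [0, 0, 0], [0, 0, 0], [0, 0, 0], [0, 0, 0], [0, 0, 0]], yaw=[0, 0, 0, 0, 0, 0], hand=0)

```text
t: 13.18
tcp_pos: [0.4817, -0.2914, 0.0263]
orientation: [[0.955, -0.296, 0.001], [-0.296, -0.955, -0.0], [0.001, -0.0, -1.0]]
ft_force: [-2.1, 2.5, 13.6]
grip_width: 0.0223
```

>>> carry_out(travel=[[0, 0, 10], [0, 0, 30], [0, 0, 60], [0, 0, 100], [2, 10, 140], [6, 30, 180], [11, 60, 220], [16, 95, 250], [22, 130, 270], [28, 165, 280], [34, 200, 284], [40, 235, 284], [46, 270, 284], [52, 305, 284], [58, 340, 284], [63, 370, 284], [66, 395, 284], [68, 410, 284], [68, 419, 284], [68, 419, 284]], yaw=[0, 0, 0, 0, 0, 0.02, 0.04, 0.06, 0.08, 0.1, 0.12, 0.14, 0.16, 0.18, 0.195, 0.195, 0.195, 0.195, 0.195, 0.195])

```text
t: 14.85
tcp_pos: [0.549, 0.1287, 0.3094]
orientation: [[0.995, -0.104, -0.0], [-0.104, -0.995, -0.0], [-0.0, 0.0, -1.0]]
ft_force: [-0.1, 0.9, -2.3]
grip_width: 0.0223
```

```bash
python3 - <<'E'
from h import *
s=observe();b=capture("wrist");a=capture("top")
print(s["t"],s["tcp_pos"],s["orientation"][:,1],s["ft_force"],s["grip_width"])
cv2.imwrite("pics/w6.png",b);cv2.imwrite("pics/top6.png",a)
a=a[140:245,215:345]
cv2.imwrite("pics/c6.png",np.hstack([cv2.resize(a,(400,400*105//130)),cv2.copyMakeBorder(cv2.resize(b,(400,250)),0,73,0,0,0)]))
H,B,h=stand([.478,.0849,-.105,.523])
L=h+B@[.008,0,.01]
np.set_printoptions(suppress=True)
print(np.round(proj(cam("wrist",s),h+np.array([[.212,.1,.005],[.212,-.1,.005],[.165,.13,.01],[.165,-.13,.01],[.008,.13,.03],[.008,-.13,.03]])@B.T)))
E
```

```text
14.85 [0.54899316 0.12872664 0.30937012] [-1.03604484e-01 -9.94618574e-01  4.74911561e-05] [-0.141908    0.89967526 -2.27620285] 0.02230146309946162
[[240.  19.]
 [608.  20.]
 [205. 103.]
 [614. 104.]
 [245. 266.]
 [521. 266.]]
```

View pics/w6.png

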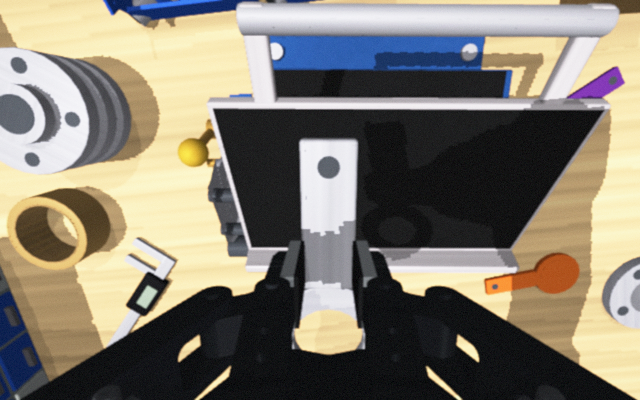

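The rail ends are at (238,20) and (616,20), the board corners at (210,103) and (609,104), and the lip foot at row 250. All of these match the 0.523 rad model, and the ring is held along the slope at column 328. I'm lowering it about 8 mm up-slope of the ledge and letting the slope tilt it in the pads.

>>> carry_out(travel=[[7, -1, -20], [7, -1, -45], [7, -1, -60], [7, -1, -66], [7, -1, -71], [7, -1, -76], [7, -1, -80], [7, -1, -84], [7, -1, -84]], yaw=[0, 0, 0, 0, 0, 0, 0, 0, 0])

```text
t: 15.7
tcp_pos: [0.5561, 0.1261, 0.2254]
orientation: [[0.994, -0.106, -0.0], [-0.106, -0.994, -0.0], [-0.0, 0.0, -1.0]]
ft_force: [-5.3, -3.2, 4.6]
grip_width: 0.0224
```

>>> carry_out(travel=[[0, 0, -4], [0, 0, -8], [0, 0, -12], [0, 0, -15], [0, 0, -18], [0, 0, -19], [0, 0, -19]], yaw=[0, 0, 0, 0, 0, 0, 0])

```text
t: 16.28
tcp_pos: [0.5571, 0.1267, 0.2072]
orientation: [[0.994, -0.105, 0.002], [-0.105, -0.994, 0.001], [0.002, -0.001, -1.0]]
ft_force: [-4.4, 0.3, 17.8]
grip_width: 0.0212
```

```bash
python3 - <<'E'
from h import *
b=capture("wrist");a=capture("scene")[150:260,280:420]
cv2.imwrite("pics/c7.png",np.hstack([cv2.resize(a,(408,320)),cv2.resize(b[80:400,170:540],(370,320))]))
E
```

```text
(no output)
```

View pics/c7.png

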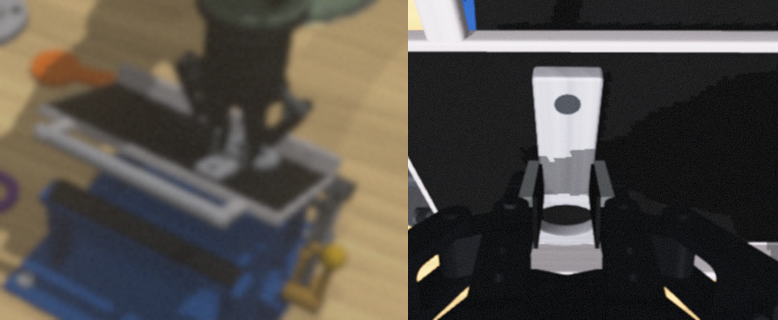

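The ring has tilted to lie on the face, with the disc just short of the lip. I'll slide it 6 mm down-slope and release gently.

>>> carry_out(travel=[[-1, 0, -1], [-3, 0, -2], [-4, 0, -3], [-5, 0, -4], [-5, 0, -4]], yaw=[0, 0, 0, 0, 0])

```text
t: 16.8
tcp_pos: [0.5543, 0.1268, 0.2051]
orientation: [[0.994, -0.105, 0.008], [-0.105, -0.994, 0.002], [0.007, -0.003, -1.0]]
ft_force: [2.5, -0.1, 34.0]
grip_width: 0.0218
```

>>> carry_out(travel=[[0, 0, 0], [0, 0, 0], [0, 0, 0], [0, 0, 0], [0, 0, 0]], yaw=[0, 0, 0, 0, 0], hand=42)

```text
t: 17.22
tcp_pos: [0.5511, 0.1267, 0.2021]
orientation: [[0.994, -0.105, -0.0], [-0.105, -0.994, -0.0], [-0.0, 0.0, -1.0]]
ft_force: [0.2, 0.7, 0.6]
grip_width: 0.0358
```

>>> carry_out(travel=[[0, 0, 4], [0, 0, 12], [0, 0, 25], [0, 0, 50], [0, 0, 80], [0, 0, 110], [0, 0, 120], [0, 0, 120]], yaw=[0, 0, 0, 0, 0, 0, 0, 0])

```text
t: 17.88
tcp_pos: [0.5522, 0.1265, 0.3257]
orientation: [[0.994, -0.105, 0.004], [-0.105, -0.994, 0.002], [0.004, -0.002, -1.0]]
ft_force: [0.5, -0.1, 0.1]
grip_width: 0.0357
```

```bash
python3 - <<'E'
from h import *
s=observe();b=capture("wrist");cv2.imwrite("pics/w8.png",b)
c=cam("wrist",s);np.set_printoptions(suppress=True)
H,B,h=stand([.478,.0849,-.105,.523])
L=h+B@[.008,0,.01]
print(np.round(proj(c,L+np.array([[.134,.05,.008],[0.064,.05,.008],[.032,.05,.008],[0,.05,.008],[0,0,0],[0,0,.02]])@B.T)))
E
```

```text
[[328. 144.]
 [328. 209.]
 [328. 232.]
 [328. 252.]
 [377. 246.]
 [379. 262.]]
```

View pics/w8.png

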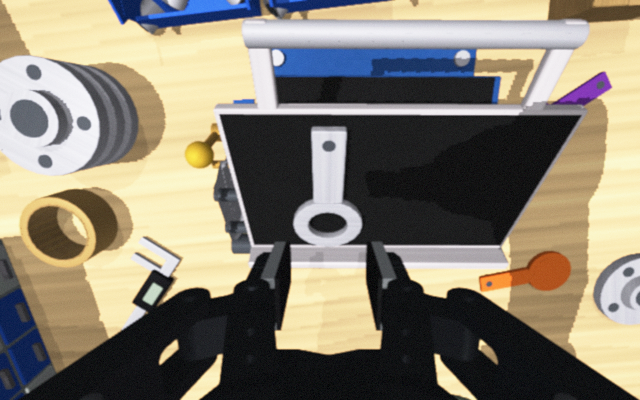

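The ring lies flat and straight, but its hole centre is at row 223 where the model predicts 232 if it touched the ledge. It is short of the ledge, so I'll measure by how much.

```bash
cat >> h.py <<'E'
def onboard(c,uv,z,th=.523):
    H,B,h=stand([.478,.0849,-.105,th]);L=h+B@[.008,0,.01]
    R,t,f,cx,cy=c;uv=np.atleast_2d(np.array(uv,float))
    d=np.c_[(uv[:,0]-cx)/f,-(uv[:,1]-cy)/f,-np.ones(len(uv))]@R.T@B
    o=(t-L)@B;return o+d*((z-o[2])/d[:,2])[:,None]
E
python3 - <<'E'
from h import *
np.set_printoptions(suppress=True,precision=4)
s=observe();c=cam("wrist",s);print(s["tcp_pos"])
im=cv2.imread("pics/w8.png")
col=im[110:285,328].sum(1)//3;print(col.tolist())
for th in(.51,.523,.535):
  print(th,onboard(c,[[328,127],[328,245],[328,246]],.008,th)[:,0],"edge/lip",onboard(c,[[400,108],[420,246]],0,th)[:,0])
E
```

```text
[0.5516 0.1267 0.3238]
[241, 240, 238, 227, 143, 57, 19, 32, 28, 28, 30, 22, 30, 30, 29, 38, 84, 135, 147, 151, 164, 203, 230, 228, 222, 222, 224, 223, 222, 213, 179, 112, 91, 91, 93, 92, 92, 90, 89, 94, 101, 154, 212, 221, 221, 220, 220, 220, 219, 220, 219, 219, 220, 216, 218, 217, 219, 220, 220, 219, 215, 220, 219, 216, 220, 218, 217, 216, 217, 219, 215, 212, 218, 215, 218, 218, 217, 212, 214, 214, 217, 215, 216, 216, 214, 214, 216, 214, 215, 213, 217, 214, 217, 211, 221, 222, 219, 223, 220, 219, 220, 201, 149, 65, 27, 24, 28, 32, 32, 25, 29, 28, 29, 30, 33, 29, 31, 33, 30, 30, 29, 37, 76, 127, 148, 157, 159, 184, 211, 222, 220, 224, 221, 217, 214, 212, 204, 184, 178, 175, 177, 178, 179, 180, 179, 171, 176, 178, 175, 176, 176, 195, 233, 247, 244, 238, 236, 230, 218, 216, 220, 221, 223, 222, 221, 218, 216, 208, 206, 202, 205, 211, 214, 216, 217]
0.51 [0.1457 0.011  0.0093] edge/lip [ 0.1558 -0.0012]
0.523 [0.1472 0.0115 0.0099] edge/lip [ 0.1571 -0.001 ]
0.535 [0.1487 0.0121 0.0104] edge/lip [ 0.1584 -0.0007]
```

The ring's disc edge is about 10 mm from the ledge, which is inside the 15 mm limit. I'll regrip it and bring it closer.

>>> carry_out(travel=[[3, 0, -30], [6, 0, -65], [6, 0, -90], [6, 0, -105], [6, 0, -111], [6, 0, -114], [6, 0, -114]], yaw=[0, 0, 0, 0, 0, 0, 0])

```text
t: 18.52
tcp_pos: [0.5572, 0.1265, 0.2082]
orientation: [[0.994, -0.105, -0.0], [-0.105, -0.994, -0.0], [-0.0, 0.0, -1.0]]
ft_force: [0.8, 0.8, -0.3]
grip_width: 0.0357
```

>>> carry_out(travel=[[0, 0, 0], [0, 0, 0], [0, 0, 0], [0, 0, 0], [0, 0, 0]], yaw=[0, 0, 0, 0, 0], hand=0)

```text
t: 18.93
tcp_pos: [0.5577, 0.1267, 0.2092]
orientation: [[0.994, -0.105, 0.001], [-0.105, -0.994, 0.001], [0.001, -0.001, -1.0]]
ft_force: [-0.7, -1.2, 7.1]
grip_width: 0.0214
```

>>> carry_out(travel=[[0, 0, 1], [-2, 0, 0], [-4, 0, -1], [-6, 1, -3], [-7, 1, -4], [-7, 1, -4], [-7, 1, -4]], yaw=[0, 0, 0, 0, 0, 0, 0])

```text
t: 19.52
tcp_pos: [0.5507, 0.1277, 0.205]
orientation: [[0.994, -0.105, 0.002], [-0.105, -0.994, 0.0], [0.002, -0.001, -1.0]]
ft_force: [-1.1, -0.2, 11.8]
grip_width: 0.0214
```

>>> carry_out(travel=[[0, 0, 0], [0, 0, 0], [0, 0, 0], [0, 0, 0], [0, 0, 1], [0, 0, 6], [0, 0, 16], [0, 0, 35], [0, 0, 60], [0, 0, 90], [0, 0, 115], [0, 0, 120], [0, 0, 120]], yaw=[0, 0, 0, 0, 0, 0, 0, 0, 0, 0, 0, 0, 0], hand=42)

```text
t: 20.6
tcp_pos: [0.5508, 0.1276, 0.3264]
orientation: [[0.994, -0.105, 0.003], [-0.105, -0.994, 0.001], [0.003, -0.002, -1.0]]
ft_force: [-0.8, -0.5, -0.9]
grip_width: 0.036
```

```bash
python3 - <<'E'
from h import *
np.set_printoptions(suppress=True,precision=4)
s=observe();c=cam("wrist",s);print(s["tcp_pos"])
im=capture("wrist");cv2.imwrite("pics/w9.png",im)
col=im[110:270,328].sum(1)//3;print(col.tolist())
b=np.array([[328,r] for r in range(120,260,5)]);print(dict(zip(b[:,1].tolist(),np.round(onboard(c,b,.008)[:,0],3).tolist())))
E
```

```text
[0.5508 0.1276 0.3264]
[236, 218, 120, 38, 27, 29, 33, 29, 31, 26, 31, 26, 26, 30, 32, 28, 25, 29, 31, 30, 31, 29, 42, 80, 137, 147, 153, 153, 187, 225, 225, 224, 223, 225, 224, 220, 214, 175, 113, 91, 88, 93, 91, 94, 89, 90, 92, 119, 176, 212, 219, 220, 220, 220, 220, 218, 219, 217, 222, 220, 216, 217, 219, 223, 219, 218, 220, 216, 220, 217, 216, 218, 218, 218, 216, 216, 215, 218, 214, 217, 218, 218, 219, 214, 218, 216, 216, 216, 216, 215, 216, 215, 213, 217, 218, 213, 212, 211, 220, 220, 221, 220, 222, 221, 219, 210, 170, 80, 26, 28, 35, 30, 28, 33, 27, 31, 32, 31, 33, 23, 32, 34, 35, 29, 30, 57, 107, 142, 149, 156, 176, 203, 222, 221, 222, 221, 218, 215, 208, 189, 184, 177, 176, 176, 179, 175, 175, 173, 177, 195, 230, 246, 245, 238, 235, 229, 220, 217, 220, 220]
{120: 0.152, 125: 0.148, 130: 0.144, 135: 0.14, 140: 0.135, 145: 0.131, 150: 0.126, 155: 0.122, 160: 0.117, 165: 0.112, 170: 0.107, 175: 0.102, 180: 0.096, 185: 0.091, 190: 0.085, 195: 0.079, 200: 0.073, 205: 0.067, 210: 0.061, 215: 0.054, 220: 0.047, 225: 0.04, 230: 0.032, 235: 0.025, 240: 0.017, 245: 0.009, 250: 0.0, 255: -0.009}
```

The ring's disc is now about 2–3 mm from the ledge. Next is the blank.

>>> carry_out(travel=[[0, -10, 10], [-1, -35, 10], [-2, -70, 10], [-4, -108, 10], [-6, -146, 10], [-7, -184, 10], [-9, -222, 10], [-10, -260, 10], [-12, -298, 10], [-13, -336, 10], [-15, -374, 10], [-16, -412, 5], [-18, -450, -10], [-19, -485, -30], [-20, -515, -50], [-20, -535, -70], [-20, -545, -95], [-20, -545, -120], [-20, -545, -130], [-20, -545, -130]], yaw=[0, 0, 0, 0, 0, 0, 0, -0.01, -0.02, -0.03, -0.03, -0.03, -0.03, -0.03, -0.03, -0.03, -0.03, -0.03, -0.03, -0.03], hand=60)

```text
t: 22.32
tcp_pos: [0.5289, -0.4168, 0.1919]
orientation: [[0.991, -0.135, -0.004], [-0.135, -0.991, 0.002], [-0.004, -0.002, -1.0]]
ft_force: [0.1, -0.0, -0.2]
grip_width: 0.0513
```

```bash
python3 - <<'E'
from h import *
s=observe();im=capture("wrist");cv2.imwrite("pics/w10.png",im);c=cam("wrist",s)
print(s["t"],s["tcp_pos"],s["orientation"][:,1])
yaw=-.1342;x=np.array([np.cos(yaw),np.sin(yaw)]);d=np.array([.4847,-.4111]);n=np.array([-x[1],x[0]])
P=np.array([[*(d+.102*x+.0125*n),.008],[*(d+.102*x-.0125*n),.008]]);q=proj(c,P);print(q)
g=cv2.cvtColor(im,cv2.COLOR_BGR2HSV)
r=int(q[:,1].mean())+25
row=((g[r,:,1]<50)&(g[r,:,2]>90));print(r,np.nonzero(row)[0].min(),[int(i) for i in np.nonzero(np.diff(row.astype(int)))[0]])
cc=int(q[:,0].mean());print([int(i) for i in np.nonzero(np.diff((g[:200,cc,1]<50).astype(int)))[0]])
E
```

```text
22.3167 [ 0.52893623 -0.41680962  0.19190356] [-0.13541731 -0.99078701 -0.00180128]
[[315.80531877 120.15394839]
 [343.10671665 120.13163026]]
145 317 [316, 343, 413, 461, 567, 625]
[119]
```

>>> carry_out(travel=[[0, 0, -25], [0, 0, -55], [0, 0, -85], [0, 0, -115], [0, 0, -140], [0, 0, -157], [0, 0, -166], [0, 0, -170], [0, 0, -170], [0, 0, -170]], yaw=[0, 0, 0, 0, 0, 0, 0, 0, 0, 0])

```text
t: 23.2
tcp_pos: [0.5308, -0.4178, 0.0258]
orientation: [[0.991, -0.135, 0.001], [-0.135, -0.991, -0.001], [0.001, 0.001, -1.0]]
ft_force: [-0.0, -0.4, 0.2]
grip_width: 0.0514
```

>>> carry_out(travel=[[0, 0, 0], [0, 0, 0], [0, 0, 0], [0, 0, 0], [0, 0, 0], [0, 0, 0]], yaw=[0, 0, 0, 0, 0, 0], hand=0)

```text
t: 23.7
tcp_pos: [0.5307, -0.4177, 0.0257]
orientation: [[0.991, -0.135, 0.001], [-0.135, -0.991, -0.001], [0.001, 0.0, -1.0]]
ft_force: [-1.2, 2.8, 10.7]
grip_width: 0.0226
```

>>> carry_out(travel=[[0, 0, 10], [0, 0, 30], [0, 0, 60], [0, 0, 100], [1, 15, 140], [2, 40, 180], [3, 70, 220], [4, 105, 255], [5, 140, 275], [6, 176, 284], [7, 212, 284], [8, 248, 284], [9, 284, 284], [11, 320, 284], [12, 354, 284], [13, 385, 284], [14, 412, 284], [15, 432, 284], [15, 445, 284], [15, 445, 284]], yaw=[0, 0, 0, 0, 0, 0, 0.01, 0.01, 0.02, 0.03, 0.03, 0.03, 0.03, 0.03, 0.03, 0.03, 0.03, 0.03, 0.03, 0.03])

```text
t: 25.37
tcp_pos: [0.5451, 0.0304, 0.3084]
orientation: [[0.995, -0.102, -0.0], [-0.102, -0.995, 0.001], [-0.0, -0.001, -1.0]]
ft_force: [-0.5, -0.1, -2.8]
grip_width: 0.0224
```

>>> carry_out(travel=[[0, 0, -20], [0, 0, -45], [0, 0, -60], [0, 0, -66], [0, 0, -71], [0, 0, -76], [0, 0, -80], [0, 0, -84], [0, 0, -84]], yaw=[0, 0, 0, 0, 0, 0, 0, 0, 0])

```text
t: 26.12
tcp_pos: [0.5449, 0.0273, 0.2243]
orientation: [[0.994, -0.106, -0.001], [-0.106, -0.994, 0.0], [-0.001, -0.0, -1.0]]
ft_force: [-6.0, -1.1, 4.1]
grip_width: 0.0226
```

>>> carry_out(travel=[[0, 0, -4], [0, 0, -8], [0, 0, -12], [0, 0, -15], [0, 0, -17], [0, 0, -17]], yaw=[0, 0, 0, 0, 0, 0])

```text
t: 26.62
tcp_pos: [0.5457, 0.0275, 0.2074]
orientation: [[0.994, -0.105, 0.001], [-0.105, -0.994, -0.0], [0.001, 0.0, -1.0]]
ft_force: [-0.3, -2.6, 4.6]
grip_width: 0.0224
```

>>> carry_out(travel=[[0, 0, 0], [-2, 0, -1], [-4, 0, -2], [-6, 1, -3], [-7, 1, -4], [-7, 1, -4], [-7, 1, -4]], yaw=[0, 0, 0, 0, 0, 0, 0])

```text
t: 27.2
tcp_pos: [0.5379, 0.0289, 0.2031]
orientation: [[0.994, -0.105, -0.001], [-0.105, -0.994, 0.0], [-0.001, -0.0, -1.0]]
ft_force: [-2.9, 0.0, 2.7]
grip_width: 0.0219
```

>>> carry_out(travel=[[0, 0, 0], [0, 0, 0], [0, 0, 0], [0, 0, 0], [0, 0, 1], [0, 0, 6], [0, 0, 16], [0, 0, 35], [0, 0, 60], [0, 0, 90], [0, 0, 115], [0, 0, 120], [0, 0, 120]], yaw=[0, 0, 0, 0, 0, 0, 0, 0, 0, 0, 0, 0, 0], hand=42)

```text
t: 28.28
tcp_pos: [0.5388, 0.0286, 0.3253]
orientation: [[0.994, -0.105, 0.003], [-0.105, -0.994, 0.001], [0.003, -0.001, -1.0]]
ft_force: [-0.4, 0.1, -0.8]
grip_width: 0.036
```

```bash
python3 - <<'E'
from h import *
np.set_printoptions(suppress=True,precision=4)
s=observe();c=cam("wrist",s);print(s["tcp_pos"])
im=capture("wrist");cv2.imwrite("pics/w11.png",im)
print((im[110:270,328].sum(1)//3).tolist())
b=np.array([[328,r] for r in range(120,260,5)]);print(dict(zip(b[:,1].tolist(),np.round(onboard(c,b,.008)[:,0],3).tolist())))
E
```

```text
[0.5388 0.0286 0.3253]
[128, 37, 31, 32, 31, 29, 25, 29, 28, 33, 28, 31, 31, 29, 29, 32, 33, 32, 30, 44, 88, 141, 149, 155, 168, 209, 227, 227, 220, 219, 220, 220, 217, 196, 136, 94, 89, 93, 90, 87, 90, 91, 92, 90, 122, 181, 212, 216, 218, 216, 220, 217, 220, 218, 218, 215, 217, 217, 219, 214, 216, 216, 217, 216, 218, 216, 217, 217, 217, 220, 216, 215, 213, 217, 217, 218, 219, 212, 215, 216, 213, 216, 213, 217, 214, 217, 216, 215, 213, 215, 213, 213, 214, 214, 210, 209, 219, 222, 222, 218, 223, 226, 233, 236, 237, 238, 237, 238, 236, 238, 239, 237, 238, 236, 237, 239, 238, 238, 236, 236, 234, 237, 239, 238, 239, 236, 236, 237, 239, 240, 239, 239, 236, 233, 217, 214, 216, 209, 190, 179, 178, 173, 173, 170, 168, 170, 171, 175, 175, 207, 237, 243, 239, 237, 234, 232, 219, 212, 216, 209]
{120: 0.15, 125: 0.146, 130: 0.142, 135: 0.138, 140: 0.134, 145: 0.129, 150: 0.125, 155: 0.12, 160: 0.115, 165: 0.11, 170: 0.105, 175: 0.1, 180: 0.095, 185: 0.089, 190: 0.083, 195: 0.078, 200: 0.072, 205: 0.065, 210: 0.059, 215: 0.052, 220: 0.045, 225: 0.038, 230: 0.031, 235: 0.023, 240: 0.015, 245: 0.007, 250: -0.001, 255: -0.01}
```

View pics/w11.png

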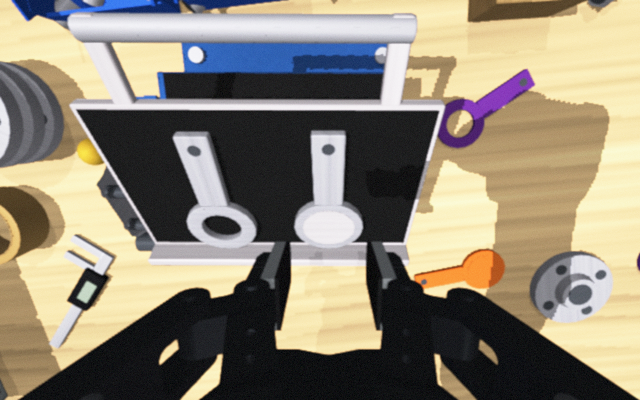

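>>> carry_out(travel=[[0, 0, 20], [0, 0, 40], [0, 0, 40], [0, 0, 40]], yaw=[0, 0, 0, 0])

```text
t: 28.67
tcp_pos: [0.5382, 0.0288, 0.3629]
orientation: [[0.994, -0.105, -0.0], [-0.105, -0.994, 0.0], [-0.0, -0.0, -1.0]]
ft_force: [-0.3, -0.7, -0.1]
grip_width: 0.0359
```

```bash
python3 -c "
from cell import *
print(sign_off(),observe()['t'])"
```

```text
the job is handed in; nothing more can be done
the job is handed in; nothing more can be done
```

The job is done and handed in at about 29 s of the 72 s allowed; sign-off gives no verdict, so the result rests on my own checks.

- **Board:** I lifted it by the rail past the top notch. The pawl ball swung out in the scene picture. I folded the board flat in the fingers, which pressed with up to about 75 N on the wrist at the bottom stop, and the ball came back in. I then raised the board and let go of it in notch 2. The wrist views fit the 0.523 rad model of notch 2.
- **Parts:** I chose the two plain steel parts and left the orange and purple look-alikes alone. In the last picture both lie flat, tabs up the slope, about 50 mm either side of the ledge's middle.
- **Ledge gap:** The ring first rested about 10 mm from the ledge, inside the 15 mm limit. I regripped it and brought it to about 2–3 mm; the blank went straight to about 2–3 mm.
- **Final state:** The gripper was clear of everything and the wrist force was near zero. The bystanders in view looked undisturbed. No check failed or disagreed. I did not view the pawl again up close after notch 2; only its ball showed in the last picture, on the in side.

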